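# Click a test tile under the reading head and hold it

### The job

Take a colour reading of the test tile: press the green, then the yellow, then the blue key of the key box, each fully down and let up again before the next. Then take the carriage's black knob and slide the carriage along its rail towards the reading head until the ball clicks into its notch with the tile under the lens; do not run on past the notch. Finish while still gripping the knob, holding the carriage still in the notch, and leave the jars, cones, dish and spare tile undisturbed.

Things in the scene. Friction and masses are not known exactly. Their poses are not given: they have to be found in the camera images.
- green_key (a joint): Green round spring key, 28 mm across, on the key box. Value in m: 0 = up, 0.006 = fully down; 5 N presses it fully down, 0.004 counts as pressed (about 4 N), and it springs back up when let go.
- yellow_key (a joint): Yellow key, otherwise the same as the green one.
- blue_key (a joint): Blue key, otherwise the same as the green one.
- green_key_top (a point): Centre of the top face of the green key when up, 46 mm above the table (it sinks with the key); press straight down here. The three keys stand in a row 52 mm apart; which colour is in which place changes from start to start.
- yellow_key_top (a point): Centre of the top face of the yellow key, likewise.
- blue_key_top (a point): Centre of the top face of the blue key, likewise.
- key_box: Grey fixed box, 180 mm (its own x) x 70 mm x 28 mm tall, that carries the three keys in a row along its x. Origin: centre of its underside.
- reader: Grey base plate of the tile reader, fixed, 180 mm (its x) x 270 mm (its y), top face 18 mm above the table, with two steel guide rods along its y. Origin: centre of its underside. The carriage slides along its +y. The head stands on its far (+x) side.
- carriage (a joint): How far the carriage has slid along the reader's +y, in m: 0 = right-hand stop, 0.150 = left-hand stop. It starts at 0 to 0.03; the notch lies between 0.075 and 0.125, wherever the head is clamped. Rail friction about 1 N. The carriage is an aluminium plate, 70 mm along the rail, its top 44 mm above the table, with the green glazed test tile in a nest on it.
- grip_knob: The carriage's upright black knob with a thin red and a thin grey band: a cylinder 24 mm across, 36 mm tall. Origin: its centre, half-way up, 76 mm above the table, 70.5 mm on the reader's -x side of the tile's centre. Axes as the reader's. Free all round above the carriage plate; the head's front face passes 60 mm from the knob's axis on the reader's +x side.
- tile_mid (a point): Centre of the top face of the test tile on the carriage (tile 55 mm along the rail, 38 mm across, 7 mm thick), 51 mm above the table. Axes as the reader's.
- lens (a point): Point straight below the lens of the reading head, at the height of the tile's face. Axes as the reader's. Along y, the carriage is in the notch when tile_mid is level with this point.
- head: White reading head, clamped to the reader, reaching over the rail from its far side; 48 mm wide along the rail, its lens 65 mm and its top 106 mm above the table. Origin: on the table, 10.5 mm on the reader's -x side of the lens. A sprung steel ball in its foot presses on the carriage's rear edge.
- ball (a joint): The sprung ball (8 mm), m pressed in; 0 = out. Two ridges 13 mm apart on the carriage's rear edge pass it. The first meets it with tile_mid about 13 mm short of the lens point: resistance jumps to about 7 N at once, then falls to nothing at 6.5 mm short; from there the ball pulls the carriage on into the notch, where it centres itself if let free less than 4 mm off. Leaving the notch takes about 7 N again.
- jar_green: Small glaze test jar, green with a green cap, 49 mm across, 64 mm tall; loose bystander. Origin: centre of its underside.
- jar_black: Small glaze test jar, black with a black cap, 49 mm across, 64 mm tall; loose bystander. Origin: centre of its underside.
- cones: Three pale pointed witness cones in a brick-red clay pat, 22 x 70 mm, 62 mm tall; loose bystander. Origin: centre of its underside.
- dish: Small pale pink bisque dish, 72 mm across, 24 mm tall; loose bystander. Origin: centre of its underside.
- spare_tile: Spare ochre glazed test tile lying flat, 55 x 38 x 7 mm; loose bystander. Origin: centre of its underside.

How it is judged:
By the outcome, as a careful person would: the job done as asked, in the order asked, and still so for the second after the job is handed in, while the arm keeps its last pose, push and grip.
It also fails if it takes over 64 s, if anything falls off the work surface, if the arm or the gripper's body presses on something with over 40 N, if the wrist force passes 120 N, or if a joint passes its speed limit or range.

### The arm

A 7-joint arm with a two-finger parallel gripper is mounted at the origin on the work surface; the furniture and walls round the work are solid. World frame = base frame: x ahead of the robot, y to its left, z up, the work surface at z = 0. Lengths are in m, angles in rad, forces in N, time in s.
With the tool pointing down it reaches from about 0.425 to 0.875 m from the base axis. Payload 4.7 kg.
Tool frame: the origin (TCP) lies midway between the tips of the shut fingers; the grasp point (between the pads) lies 19 mm behind it (ctrl.grip_point_offset is the distance from the TCP to the grasp point, in m); z points along the fingers, y is the line along which they close (so a half turn about z gives the same grasp; the last joint's range is limited). The gripper opens to 87 mm and grips with 3 to 60 N. Pads are 19 mm wide; open, the fingers measure 117 mm over their backs; the gripper's body (75 mm by 190 mm) begins 51 mm behind the grasp point.
Start: joints at [1.321, 0.321, -0.07, 1.45, 0.023, 1.371, -0.057], TCP at [0.169, -0.628, 0.223] pointing down, gripper open.
Joint ranges: [-2.86, 2.86], [-0.3, 2.09], [-1.38, 1.24], [0.06, 2.45], [-1.56, 4.7], [0.09, 2.05], [-2.69, 2.69]. Speed limits (rad/s): [2.57, 2.57, 3.14, 3.14, 3.14, 3.14, 3.14].

### API

Orientations are given as a rotation vector (axis times angle).
In Python, from bench import ctrl gives the robot as it stands.
- The arm moves only by the tool move_arm, never from a script. Its argument "increments" is text: rows parted by semicolons, each of 7 numbers parted by spaces: the shift along the world's x, y, z in mm, then the turn, a rotation vector about the world's x, y, z in degrees, then the closure in counts, from 0 (fully open) to 255 (shut). A call has exactly 8 rows; each row shifts and turns the commanded pose from where the row before left it; what a row does not reach is not made up. A row lasts 1/12 s, in which the tool goes at most 41.7 mm and 7.16 degrees, less where a joint would pass 70% of its speed; a pose out of reach is approached as far as the arm can. A call with a gripper value outside its range is refused whole. The fingers move at their own pace and stop on an object; "grip_force" is the grip in N (left out, the last holds). Time passes only in rows, so rows that do not move let the fingers close, or fill a call up. It gives the time, the measured TCP pose, the force, the opening and the grip force at its end, in the units of the state.
- ctrl.get_state(): the state, without advancing time (a new reading comes with each control period).
- ctrl.get_image(name): name is "scene" or "top" or "wrist"; returns a dict with "frame" (480x640x3 uint8, red, green, blue), "depth" (480x640 float32, m along the optical axis (not along the pixel's ray), 0 where there is no reading), "fx", "fy", "cx", "cy" (pixels), "position" and "orientation" of the camera in the world. Camera axes: x right, y down, z forward; pixel columns grow to the right and rows downward; lengths in m; the calibration is good to about 2 mm. A picture is of the moment at which its call begins.
- ctrl.close_job(): hands the job in; it is judged then, once.
Trained networks look in a picture, given as the dict that the camera call returned (one of the last four; its "shot" number tells which), for a name from the list of things; names that differ only in an ending like _2 or _b are one class to them, and where a whole thing is asked for, a point or a joint stands for the part that bears it (a point fixed in the world has none). Each returns a list of dicts, best first, with "score" (0 to 1); they miss things now and then, are a little off and sometimes report something else, mostly with a low value. They report only what shows in the picture. A call takes as long as a camera call.
- ctrl.find_in(target, picture): "centre" ([x, y, z] in m, in world coordinates, good to about 4 mm: the middle of the surface that is visible of it).
- ctrl.silhouettes(target, picture): "region" (480x640 bool, what is visible of it).
The state is a dict: "time": time; "joint_positions": joint angles; "qd": joint speeds; "joint_torque": joint torques, N m; "position": TCP position; "tool_rot": TCP orientation; "ft_force": force on the tool from outside, world axes, zero at the start; "torque": the same for the moment, N m; "grip_width": opening from 0.0 (shut) to 1.0 (fully open); "grip_force": force on a finger pad.
Only numpy, scipy, OpenCV 4.12 (cv2) and the standard library are available. Lean on these libraries where they do the work, as an engineer would, in place of code of your own. Each camera call takes 0.05 s, during which the arm holds its last target. There are 200 camera calls.

## Working session

There is one attempt and no reset: what is moved stays moved. The work goes in short steps, Python scripts to look and compute and a tool call to move; the robot and the scene stay as the last step left them, time stands still between calls to the robot, and variables do not carry over. Pictures are saved under pics/ and viewed, at most 10 in all, crops included, and the job is handed in when it is done.

Besides the shell and the picture viewer there is one more tool, called as name(argument=value, ...), one argument or row to a line, values as JSON. move_arm: Moves the arm, as the interface text tells. Its arguments: {"type":"object","properties":{"increments":{"type":"string"},"grip_force":{"type":"number"}},"required":["increments"]}

```bash
mkdir -p pics
cat > h.py <<'E'
import numpy as np, cv2
from bench import ctrl
from scipy.spatial.transform import Rotation as R
def shot(n,f=None):
    p=ctrl.get_image(n)
    if f: cv2.imwrite('pics/'+f,p['frame'][:,:,::-1])
    return p
def rot(p):
    o=np.array(p['orientation']); return o if o.shape==(3,3) else (R.from_rotvec(o).as_matrix() if o.size==3 else R.from_quat(o).as_matrix())
def cloud(p):
    v,u=np.mgrid[:480,:640]; d=p['depth']
    c=np.stack([(u-p['cx'])/p['fx']*d,(v-p['cy'])/p['fy']*d,d],-1)
    return c@rot(p).T+np.array(p['position'])
def pix(p,X):
    c=(np.array(X)-p['position'])@rot(p); return c[0]/c[2]*p['fx']+p['cx'],c[1]/c[2]*p['fy']+p['cy']
E
python3 - <<'E'
from h import *
for n in ['top','scene']:
    p=shot(n,n+'.png'); print(n,np.round(p['position'],3),p['orientation'])
    for t in ['green_key_top','yellow_key_top','blue_key_top','key_box','reader','grip_knob','tile_mid','head','jar_green','jar_black','cones','dish','spare_tile']:
        r=ctrl.find_in(t,p); print(t,[(np.round(x['centre'],3).tolist(),round(x['score'],2)) for x in r[:2]])
s=ctrl.get_state();print(s)
E
```

```text
top [ 0.52  -0.101  0.92 ] [-2.11069243  2.15352437 -0.15651566]
green_key_top [([0.486, -0.385, 0.004], 0.62), ([0.547, 0.193, 0.05], 0.59)]
yellow_key_top [([0.649, 0.199, 0.053], 0.49)]
blue_key_top [([0.602, 0.198, 0.052], 0.43)]
key_box [([0.592, 0.184, 0.03], 0.63), ([0.561, -0.111, 0.05], 0.35)]
reader [([0.574, -0.08, 0.018], 0.86)]
grip_knob []
tile_mid [([0.563, -0.112, 0.045], 0.95), ([0.647, 0.198, 0.055], 0.18)]
head [([0.632, -0.039, 0.106], 0.82), ([0.55, 0.193, 0.05], 0.55)]
jar_green [([0.735, 0.202, 0.06], 0.75)]
jar_black [([0.765, 0.124, 0.066], 0.82)]
cones [([0.788, 0.023, 0.014], 0.56)]
dish [([0.565, -0.38, 0.014], 0.85)]
spare_tile [([0.488, -0.385, 0.004], 0.65)]
scene [-0.071  0.448  1.096] [-1.16830369  2.41507738 -0.8945622 ]
green_key_top []
yellow_key_top [([0.646, 0.205, 0.048], 0.65), ([0.555, -0.102, 0.045], 0.41)]
blue_key_top [([0.595, 0.198, 0.052], 0.51)]
key_box [([0.575, 0.207, 0.027], 0.66), ([0.647, 0.205, 0.044], 0.22)]
reader [([0.565, -0.052, 0.02], 0.57), ([0.646, 0.205, 0.049], 0.34)]
grip_knob [([0.511, -0.097, 0.085], 0.53)]
tile_mid [
[... 432 characters left out ...]
': 1.4, 'joint_positions': array([ 1.32110912,  0.32100364, -0.07008724,  1.45050226,  0.02260771,
        1.37081869, -0.05688157]), 'qd': array([-0.0011801 ,  0.00101884, -0.0014932 ,  0.00021506, -0.00128582,
       -0.00015108,  0.00036737]), 'joint_torque': array([-9.76410629e-04, -4.91102815e+01, -4.03912235e-01, -3.12767172e+01,
       -6.37699245e-02,  3.35620833e-02,  1.60584796e-05]), 'position': array([ 0.16944827, -0.62753721,  0.22258293]), 'tool_rot': array([ 3.11423871e+00,  4.13189292e-01, -7.66499175e-05]), 'ft_force': array([ 0.55463305, -0.78980062,  0.31793501]), 'torque': array([-0.01607175,  0.0238479 ,  0.04251372]), 'grip_force': 0.0, 'grip_width': 1.0010384707692281}
```

View pics/top.png

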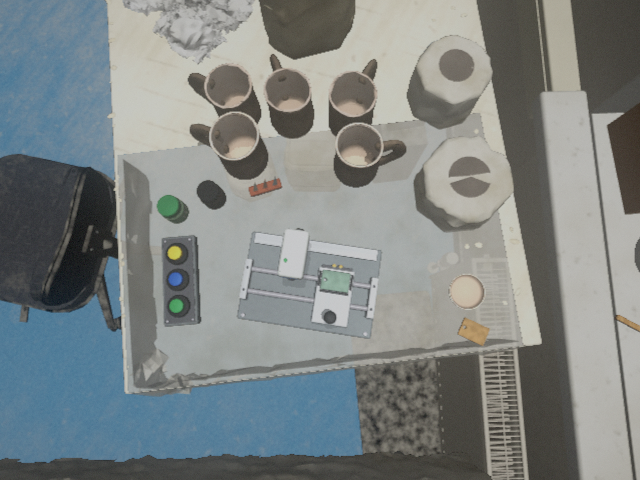

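View pics/scene.png

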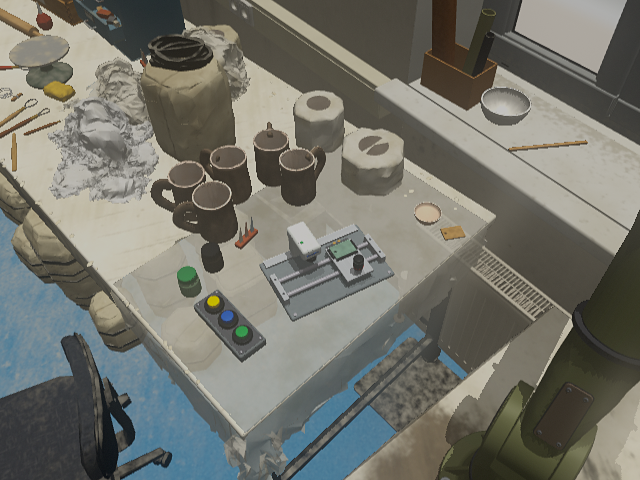

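The top view shows yellow (176,254), blue (176,280), green (177,306) on the box, knob at (330,316), tile (335,280), head (292,253). Now precise positions from pixels.

Run:
```python
from h import *
p=shot('top'); C=cloud(p)
def ray(u,v,z):
    d=rot(p)@np.array([(u-p['cx'])/p['fx'],(v-p['cy'])/p['fy'],1]); o=np.array(p['position']); return o+d*(z-o[2])/d[2]
hsv=cv2.cvtColor(p['frame'],cv2.COLOR_RGB2HSV)
def blob(box,lo,hi,z):
    m=cv2.inRange(hsv,lo,hi); x0,y0,x1,y1=box; k=np.zeros_like(m); k[y0:y1,x0:x1]=m[y0:y1,x0:x1]
    v,u=np.nonzero(k); 
    print(len(u),u.mean(),v.mean(),'ray',np.round(ray(u.mean(),v.mean(),z),4),'depthz',np.round(np.median(C[k>0],0),4))
    return ray(u.mean(),v.mean(),z)
print('Y');blob((160,240,192,268),(20,120,80),(35,255,255),.046)
print('B');blob((160,266,192,294),(100,120,60),(130,255,255),.046)
print('G');blob((160,294,192,320),(50,100,50),(85,255,255),.046)
print('tile');blob((310,262,360,298),(40,40,40),(90,255,255),.051)
print('knob');blob((318,305,342,330),(0,0,0),(180,255,60),.094)
# head top
m=(C[...,2]>.098)&(C[...,2]<.115)&(C[...,0]>.5)&(C[...,0]<.75)&(abs(C[...,1]+.04)<.09)
m[300:]=0
r=cv2.minAreaRect(C[m][:,:2].astype(np.float32)*1000);print('head',r,cv2.boxPoints(r))
m=(abs(C[...,2]-.018)<.012)&(C[...,0]>.44)&(C[...,0]<.72)&(abs(C[...,1]+.08)<.2)
m=cv2.morphologyEx(m.astype(np.uint8),cv2.MORPH_OPEN,np.ones((5,5)))>0
r=cv2.minAreaRect(C[m][:,:2].astype(np.float32)*1000);print('reader',r)
cv2.imwrite('pics/c.png',cv2.resize(p['frame'][210:350,150:400,::-1],None,fx=3.2,fy=3.2,interpolation=2))
```

```text
Y
155 174.25806451612902 252.4774193548387 ray [0.6506 0.2014 0.046 ] depthz [0.6504 0.1998 0.0505]
B
153 175.09803921568627 278.66013071895424 ray [0.5987 0.198  0.046 ] depthz [0.598  0.1967 0.0506]
G
158 175.89240506329114 305.4367088607595 ray [0.5467 0.1947 0.046 ] depthz [0.5472 0.193  0.0506]
tile
101 334.53465346534654 281.7722772277228 ray [ 0.586  -0.1138  0.051 ] depthz [ 0.585  -0.1132  0.0517]
knob
0 nan nan ray [nan nan nan] depthz [nan nan nan]
head ((636.5810546875, -38.87221908569336), (48.26376724243164, 90.9096908569336), 80.0396728515625) [[587.6373   -54.77823 ]
 [677.17676  -70.50253 ]
 [685.5248   -22.96621 ]
 [595.98535   -7.241905]]
reader ((585.7850341796875, -64.95018005371094), (269.974853515625, 179.9038848876953), 80.23858642578125)<stdin>:9: RuntimeWarning: Mean of empty slice.
  ret = ret.dtype.type(ret / rcount)
  return _methods._mean(a, axis=axis, dtype=dtype,
  ret = um.true_divide(
<stdin>:10: RuntimeWarning: Mean of empty slice.
```

View pics/c.png

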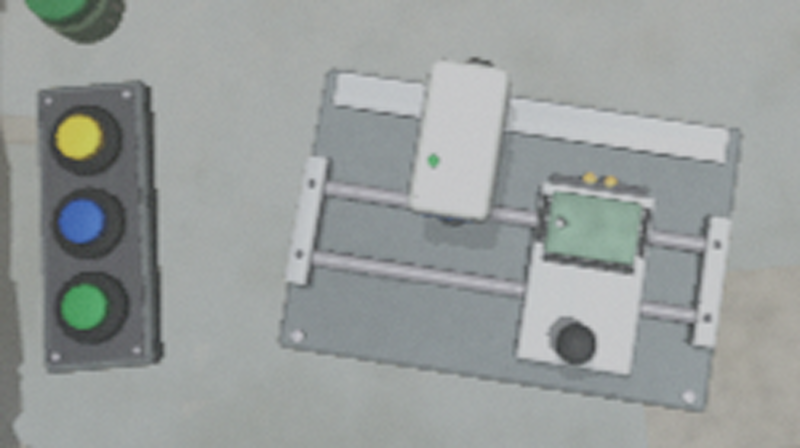

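The crop confirms the layout: the head is centred ahead of the tile, and the rail angle is about 80.2° (reader y = (0.17, 0.985)). Moving towards the green key with fingers shut, turning the tool -25°.

move_arm(
  increments="28 30 0 0 0 -3.1 255;28 30 0 0 0 -3.1 255;28 30 0 0 0 -3.1 255;28 30 0 0 0 -3.1 255;28 30 0 0 0 -3.1 255;28 30 0 0 0 -3.1 255;28 30 0 0 0 -3.1 255;28 30 0 0 0 -3.2 255",
  grip_force=20,
)

```text
time: 2.12
position: [0.3945, -0.3859, 0.223]
tool_rot: [3.129, -0.272, 0.001]
ft_force: [0.3, -0.7, 0.4]
grip_width: 0.476
grip_force: 0.0
```

move_arm(
  increments="28 29 0 0 0 0 255;28 29 0 0 0 0 255;8 38 0 0 0 0 255;8 38 0 0 0 0 255;8 38 0 0 0 0 255;8 38 0 0 0 0 255;8 38 0 0 0 0 255;8 38 0 0 0 0 255",
)

```text
time: 2.78
position: [0.4976, -0.0997, 0.2229]
tool_rot: [3.129, -0.268, 0.001]
ft_force: [1.6, -0.1, 0.6]
grip_width: 0.004
grip_force: 0.0
```

move_arm(
  increments="8 38 -8 0 0 0 255;8 38 -8 0 0 0 255;8 38 -8 0 0 0 255;8 38 -8 0 0 0 255;8 38 -15 0 0 0 255;8 38 -15 0 0 0 255;8 38 -15 0 0 0 255;0 0 -15 0 0 0 255",
)

```text
time: 3.45
position: [0.5529, 0.1752, 0.1307]
tool_rot: [-3.124, 0.25, -0.001]
ft_force: [-1.5, 1.7, 0.4]
grip_width: 0.006
grip_force: 0.0
```

Run:
```python
from h import *
print(ctrl.get_state()['position'])
p=shot('wrist','w1.png')
for t in ['green_key_top','blue_key_top','yellow_key_top']:
    print(t,[(np.round(x['centre'],4).tolist(),round(x['score'],2)) for x in ctrl.find_in(t,p)[:2]])
for t,X in dict(g=[.547,.195,.046],b=[.5987,.198,.046],y=[.6506,.2014,.046]).items(): print(t,pix(p,X))
```

```text
[0.55287888 0.17515754 0.13074236]
green_key_top [([0.5479, 0.194, 0.0487], 0.82)]
blue_key_top [([0.6, 0.1944, 0.0482], 0.78)]
yellow_key_top [([0.6482, 0.2028, 0.0508], 0.8)]
g (np.float64(289.39041877056985), np.float64(259.0297441910659))
b (np.float64(268.8002562107254), np.float64(178.64628845513283))
y (np.float64(244.87422779981245), np.float64(88.01335931672256))
```

View pics/w1.png

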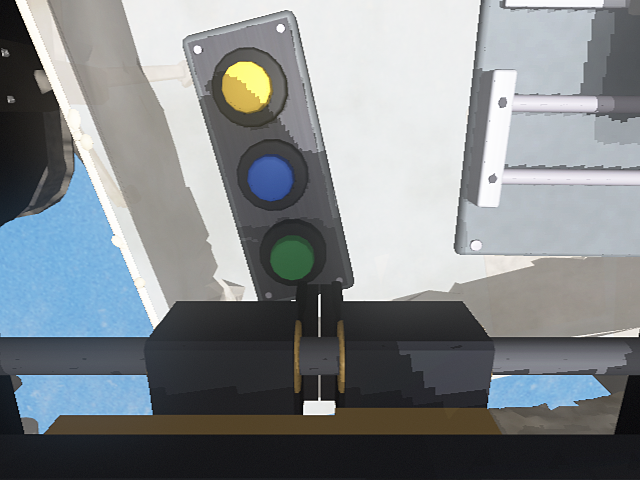

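The wrist view (yellow (246,87), blue (270,178), green (292,258)) matches the projections within 1–2 mm. Going above green.

move_arm(
  increments="-3 10 -20 0 0 -0.6 255;-3 9 -20 0 0 0 255;0 0 -15 0 0 0 255;0 0 -10 0 0 0 255;0 0 0 0 0 0 255;0 0 0 0 0 0 255;0 0 0 0 0 0 255;0 0 0 0 0 0 255",
)

```text
time: 4.32
position: [0.5487, 0.1832, 0.067]
tool_rot: [-3.128, 0.286, -0.004]
ft_force: [-0.3, 0.1, -0.2]
grip_width: 0.005
grip_force: 0.0
```

move_arm(
  increments="-1.5 6 0 0 0 0 255;0 5 0 0 0 0 255;0 0 -8 0 0 0 255;0 0 -8 0 0 0 255;0 0 -4 0 0 0 255;0 0 -3 0 0 0 255;0 0 -1 0 0 0 255;0 0 0 0 0 0 255",
)

```text
time: 4.98
position: [0.5461, 0.1952, 0.0446]
tool_rot: [3.128, -0.284, 0.0]
ft_force: [-7.1, -2.4, 23.4]
grip_width: 0.007
grip_force: 11.9
```

Run:
```python
from h import *
s=ctrl.get_state();print(s['position'],s['ft_force'],s['torque'])
p=shot('wrist','w2.png');C=cloud(p)
def med(x,y,r=.006,zz=(-.02,.08)):
    m=(np.hypot(C[...,0]-x,C[...,1]-y)<r)&(C[...,2]>zz[0])&(C[...,2]<zz[1]); return m.sum(),np.round(np.percentile(C[m][:,2],[10,50,90]),4) if m.sum() else 0
print('Y',med(.6506,.2014),'B',med(.5987,.198),'box between',med(.625,.2,.004),'table',med(.62,.12),'reader',med(.56,-.0))
```

```text
[0.54609913 0.19521766 0.04458354] [-7.13123905 -2.35326917 23.41119212] [-0.48371969  1.82216955 -0.00232673]
Y (np.int64(1034), array([0.0491, 0.05  , 0.0509])) B (np.int64(783), array([0.0492, 0.0499, 0.0508])) box between (np.int64(307), array([0.0271, 0.028 , 0.0289])) table (np.int64(544), array([-0.001 , -0.0001,  0.0008])) reader (np.int64(0), 0)
```

View pics/w2.png

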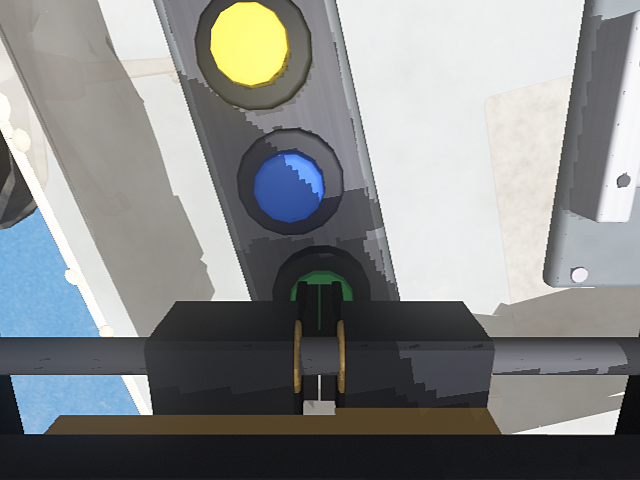

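The wrist view shows the shut fingertips on the green key at (320,290), narrower than the key. Checking whether the key sank.

Run:
```python
from h import *
p=shot('wrist');C=cloud(p)
hsv=cv2.cvtColor(p['frame'],cv2.COLOR_RGB2HSV)
m=cv2.inRange(hsv,(50,100,40),(85,255,255))>0; m[:262]=0;m[305:]=0;m[:,:285]=0;m[:,360:]=0
print(m.sum(),np.round(np.percentile(C[m],[10,50,90],axis=0),4)); 
c=(abs(C[...,2]-.036)<.02)&(hsv[...,2]<70)
m2=c.copy();m2[:130]=0;m2[232:]=0;m2[:,:238]=0;m2[:,343:]=0
print('collar B z',np.round(np.percentile(C[m2][:,2],[10,50,90]),4))
```

```text
722 [[0.5495 0.1819 0.0411]
 [0.5571 0.1908 0.043 ]
 [0.56   0.2027 0.0442]]
collar B z [0.0388 0.0398 0.0407]
```

Green is down (top at about 0.0435 from 0.050). Letting it up and moving over blue.

move_arm(
  increments="0 0 8 0 0 0 255;0 0 14 0 0 0 255;13 1 0 0 0 0 255;20 1 0 0 0 0 255;20 1 0 0 0 0 255;0 0 0 0 0 0 255;0 0 0 0 0 0 255;0 0 0 0 0 0 255",
)

```text
time: 5.75
position: [0.5979, 0.1973, 0.063]
tool_rot: [3.128, -0.284, -0.003]
ft_force: [-1.1, 0.3, -0.6]
grip_width: 0.007
grip_force: 0.0
```

move_arm(
  increments="0.5 0 -6 0 0 0 255;0 0 -6 0 0 0 255;0 0 -4 0 0 0 255;0 0 -3 0 0 0 255;0 0 -2 0 0 0 255;0 0 0 0 0 0 255;0 0 0 0 0 0 255;0 0 0 0 0 0 255",
)

```text
time: 6.42
position: [0.5989, 0.1975, 0.0448]
tool_rot: [3.127, -0.284, -0.001]
ft_force: [-6.2, -2.1, 14.8]
grip_width: 0.008
grip_force: 7.6
```

I made an error: the order is green, yellow, blue, and I've just pressed blue second. I can't undo that press, so I'll release it and run the whole sequence again from green, as a careful operator would.

move_arm(
  increments="0 0 8 0 0 0 255;0 0 13 0 0 0 255;-13 -1 0 0 0 0 255;-20 -1 0 0 0 0 255;-20 -1 0 0 0 0 255;0 0 0 0 0 0 255;0 0 0 0 0 0 255;0 0 0 0 0 0 255",
)

```text
time: 7.08
position: [0.5473, 0.1942, 0.064]
tool_rot: [3.129, -0.285, 0.002]
ft_force: [-0.2, -1.0, 0.3]
grip_width: 0.005
grip_force: 0.0
```

move_arm(
  increments="0.5 0 -6 0 0 0 255;0 0 -6 0 0 0 255;0 0 -4 0 0 0 255;0 0 -3 0 0 0 255;0 0 -2 0 0 0 255;0 0 0 0 0 0 255;0 0 0 0 0 0 255;0 0 0 0 0 0 255",
)

```text
time: 7.75
position: [0.5479, 0.1944, 0.0448]
tool_rot: [3.128, -0.285, 0.002]
ft_force: [-4.4, -2.3, 16.7]
grip_width: 0.001
grip_force: 8.2
```

Green is down again. Next is yellow, 103 mm further on.

move_arm(
  increments="0 0 8 0 0 0 255;0 0 13 0 0 0 255;22 1 0 0 0 0 255;27 2 0 0 0 0 255;27 2 0 0 0 0 255;27 2 0 0 0 0 255;0 0 0 0 0 0 255;0 0 0 0 0 0 255",
)

```text
time: 8.42
position: [0.6503, 0.2013, 0.0627]
tool_rot: [-3.128, 0.286, 0.003]
ft_force: [0.1, 0.2, -0.5]
grip_width: 0.004
grip_force: 0.0
```

move_arm(
  increments="0 0 -6 0 0 0 255;0 0 -6 0 0 0 255;0 0 -4 0 0 0 255;0 0 -3 0 0 0 255;0 0 -2 0 0 0 255;0 0 0 0 0 0 255;0 0 0 0 0 0 255;0 0 0 0 0 0 255",
)

```text
time: 9.08
position: [0.6488, 0.2019, 0.0449]
tool_rot: [3.128, -0.283, -0.001]
ft_force: [-6.7, -1.3, 13.0]
grip_width: 0.005
grip_force: 6.5
```

move_arm(
  increments="0 0 8 0 0 0 255;0 0 13 0 0 0 255;-13 -1 0 0 0 0 255;-19 -1 0 0 0 0 255;-19 -1 0 0 0 0 255;0 0 0 0 0 0 255;0 0 0 0 0 0 255;0 0 0 0 0 0 255",
)

```text
time: 9.75
position: [0.5998, 0.1981, 0.0641]
tool_rot: [3.128, -0.285, 0.002]
ft_force: [0.7, 0.3, -0.1]
grip_width: 0.007
grip_force: 0.0
```

move_arm(
  increments="0 0 -6 0 0 0 255;0 0 -6 0 0 0 255;0 0 -4 0 0 0 255;0 0 -3 0 0 0 255;0 0 -2 0 0 0 255;0 0 0 0 0 0 255;0 0 0 0 0 0 255;0 0 0 0 0 0 255",
)

```text
time: 10.42
position: [0.5998, 0.1983, 0.0448]
tool_rot: [3.128, -0.285, 0.002]
ft_force: [-3.9, -2.8, 14.7]
grip_width: 0.008
grip_force: 7.3
```

All three pressed in order. Rising, opening, and moving above the knob (≈0.518, -0.104).

move_arm(
  increments="0 0 10 0 0 0 255;0 0 30 0 0 0 255;0 0 32 0 0 0 0;0 0 32 0 0 0 0;-9 -33 0 0 0 0 0;-9 -33 0 0 0 0 0;-9 -33 0 0 0 0 0;-9 -33 0 0 0 0 0",
)

```text
time: 11.08
position: [0.5621, 0.0653, 0.1462]
tool_rot: [3.129, -0.283, -0.001]
ft_force: [0.1, 0.0, -0.2]
grip_width: 0.373
grip_force: 0.0
```

move_arm(
  increments="-9 -33 0 0 0 0 0;-9 -33 0 0 0 0 0;-9 -33 0 0 0 0 0;-9 -33 0 0 0 0 0;-9 -30 0 0 0 0 0;0 0 0 0 0 0 0;0 0 0 0 0 0 0;0 0 0 0 0 0 0",
)

```text
time: 11.75
position: [0.518, -0.0947, 0.1464]
tool_rot: [-3.128, 0.284, 0.001]
ft_force: [0.8, -0.8, -0.1]
grip_width: 0.959
grip_force: 0.0
```

Run:
```python
from h import *
s=ctrl.get_state();print(s['position'],s['tool_rot'])
p=shot('wrist','w3.png')
print(pix(p,[.5176,-.1035,.094]),pix(p,[.587,-.1155,.051]))
q=shot('top')
for n,k in (('w',p),('t',q)):
  for t in ['grip_knob','tile_mid','head','key_box']:
    print(n,t,[(np.round(x['centre'],4).tolist(),round(x['score'],2)) for x in ctrl.find_in(t,k)[:1]])
```

```text
[ 0.51799691 -0.09468661  0.14635195] [-3.12776573e+00  2.83804390e-01  7.29597200e-04]
(np.float64(334.0721992916774), np.float64(261.66484324659166)) (np.float64(331.7634813973604), np.float64(125.58292689529742))
w grip_knob [([0.5235, -0.1092, 0.0985], 0.56)]
w tile_mid [([0.5656, -0.1089, 0.0423], 0.88)]
w head [([0.6305, -0.0384, 0.11], 0.58)]
w key_box [([0.5216, -0.1077, 0.1005], 0.61)]
t grip_knob [([0.7902, 0.0228, 0.0185], 0.51)]
t tile_mid [([0.6129, -0.1165, 0.0487], 0.5)]
t head [([0.6454, -0.0413, 0.1081], 0.76)]
t key_box [([0.5924, 0.1828, 0.0271], 0.58)]
```

View pics/w3.png

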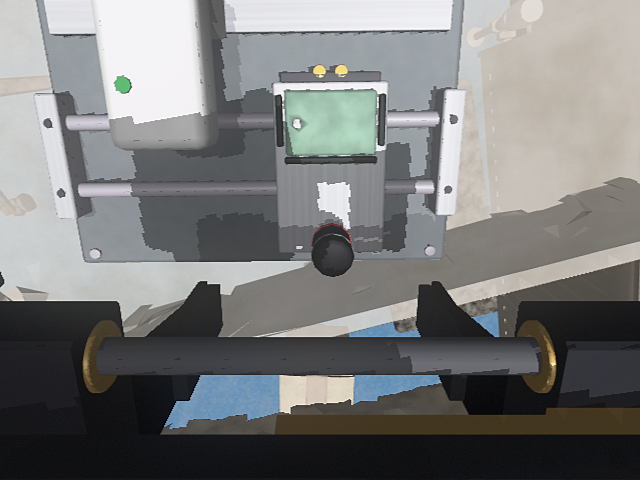

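The wrist view shows the knob top at (332,256), rails parallel to the closing line, and the fingers straddling it, about 8 mm off centre in y. Correcting and going down.

move_arm(
  increments="1.5 -8.5 0 0 0 0 0;0 0 -14 0 0 0 0;0 0 -20 0 0 0 0;0 0 -20 0 0 0 0;0 0 -16 0 0 0 0;0 0 -12 0 0 0 0;0 0 -4 0 0 0 0;0 0 0 0 0 0 0",
)

```text
time: 12.92
position: [0.5188, -0.1042, 0.0597]
tool_rot: [-3.128, 0.285, 0.003]
ft_force: [-0.9, 0.8, 0.4]
grip_width: 1.003
grip_force: 0.0
```

move_arm(
  increments="0 0 0 0 0 0 100;0 0 0 0 0 0 130;0 0 0 0 0 0 160;0 0 0 0 0 0 190;0 0 0 0 0 0 220;0 0 0 0 0 0 255;0 0 0 0 0 0 255;0 0 0 0 0 0 255",
  grip_force=20,
)

```text
time: 13.58
position: [0.5195, -0.1041, 0.0607]
tool_rot: [3.129, -0.284, 0.0]
ft_force: [0.4, 0.1, 0.1]
grip_width: 0.48
grip_force: 0.0
```

move_arm(
  increments="0 0 0 0 0 0 255;0 0 0 0 0 0 255;0 0 0 0 0 0 255;0 0 0 0 0 0 255;0 0 0 0 0 0 255;0 0 0 0 0 0 255;0 0 0 0 0 0 255;0 0 0 0 0 0 255",
  grip_force=30,
)

```text
time: 14.25
position: [0.5195, -0.1039, 0.0606]
tool_rot: [-3.129, 0.284, 0.0]
ft_force: [1.0, 0.7, -0.5]
grip_width: 0.266
grip_force: 30.0
```

Knob gripped (≈23 mm opening). Expected travel to the notch is about 84 mm; sliding 60 mm first.

move_arm(
  increments="0.9 4.9 0 0 0 0 255;1.4 7.9 0 0 0 0 255;1.4 7.9 0 0 0 0 255;1.4 7.9 0 0 0 0 255;1.4 7.9 0 0 0 0 255;1.4 7.9 0 0 0 0 255;1.4 7.9 0 0 0 0 255;1.2 6.8 0 0 0 0 255",
)

```text
time: 14.92
position: [0.5299, -0.0436, 0.0606]
tool_rot: [-3.129, 0.283, 0.001]
ft_force: [-1.8, -0.7, 1.6]
grip_width: 0.267
grip_force: 30.0
```

move_arm(
  increments="0 0 0 0 0 0 255;0 0 0 0 0 0 255;0 0 0 0 0 0 255;0 0 0 0 0 0 255;0 0 0 0 0 0 255;0 0 0 0 0 0 255;0 0 0 0 0 0 255;0 0 0 0 0 0 255",
)

```text
time: 15.58
position: [0.5297, -0.0451, 0.0605]
tool_rot: [3.129, -0.285, -0.001]
ft_force: [-2.5, 1.3, 1.7]
grip_width: 0.265
grip_force: 30.0
```

Run:
```python
from h import *
s=ctrl.get_state();print(s['position'],s['ft_force'])
y=np.array([.170,.985]);print('travel',(s['position'][:2]-[.5195,-.1039])@y*1000, 'lateral',(s['position'][:2]-[.5195,-.1039])@[.985,-.17]*1000,'force along',s['ft_force'][:2]@y)
p=shot('wrist','w4.png')
for n,k in (('w',p),):
  for t in ['lens','tile_mid','head']:
    print(n,t,[(np.round(x['centre'],4).tolist(),round(x['score'],2)) for x in ctrl.find_in(t,k)[:1]])
C=cloud(p)
m=(C[...,2]>.1)&(C[...,2]<.112)&(C[...,0]>.57)&(C[...,0]<.72)&(abs(C[...,1]+.04)<.06)
r=cv2.minAreaRect(C[m][:,:2].astype(np.float32)*1000);print(m.sum(),r)
e=C[m][:,:2]@y; print('s edges',np.percentile(e,[1,99]), 'knob s',s['position'][:2]@y)
```

```text
[ 0.5296709  -0.04510424  0.06054384] [-2.54960637  1.31741371  1.67920136]
travel 59.64287331517389 lateral 0.02305433126866004 force along 0.864219426047495
w lens [([0.6155, -0.0348, 0.1083], 0.75)]
w tile_mid [([0.5659, -0.0648, 0.0428], 0.67)]
w head [([0.6184, -0.0369, 0.1065], 0.72)]
31314 ((616.407470703125, -34.6053466796875), (47.73756408691406, 48.49433517456055), 79.96038818359375)
s edges [0.04763298 0.09253584] knob s 0.04561637331517389
```

View pics/w4.png

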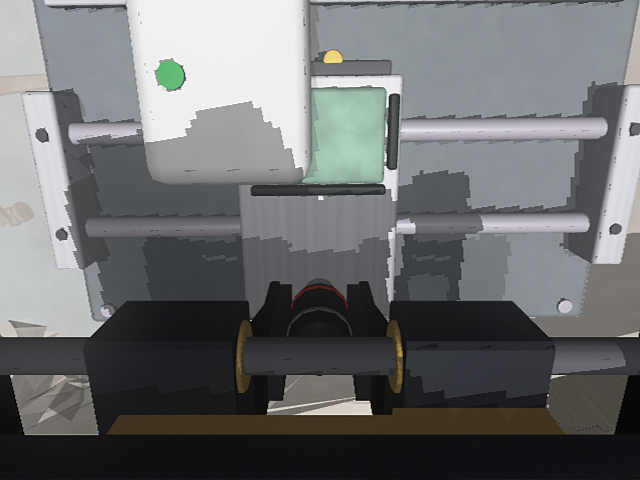

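The wrist view shows the tile (350,135) about half under the head; head centre is s=0.070 and the knob is s=0.0456, so about 24.5 mm remain. Creeping on over the first ridge.

move_arm(
  increments="0.34 1.97 0 0 0 0 255;0.34 1.97 0 0 0 0 255;0.34 1.97 0 0 0 0 255;0.34 1.97 0 0 0 0 255;0.17 0.98 0 0 0 0 255;0 0 0 0 0 0 255;0 0 0 0 0 0 255;0 0 0 0 0 0 255",
)

```text
time: 16.45
position: [0.5314, -0.0355, 0.0605]
tool_rot: [-3.128, 0.284, 0.001]
ft_force: [-5.0, 1.6, 3.1]
grip_width: 0.267
grip_force: 30.0
```

move_arm(
  increments="0.17 0.98 0 0 0 0 255;0.17 0.98 0 0 0 0 255;0.17 0.98 0 0 0 0 255;0.17 0.98 0 0 0 0 255;0 0 0 0 0 0 255;0 0 0 0 0 0 255;0 0 0 0 0 0 255;0 0 0 0 0 0 255",
)

```text
time: 17.12
position: [0.5319, -0.0324, 0.0605]
tool_rot: [3.128, -0.285, -0.001]
ft_force: [-5.6, 0.5, 3.6]
grip_width: 0.264
grip_force: 30.0
```

move_arm(
  increments="-0.3 1 0 0 0 0 255;-0.3 1 -0.2 0 0 0 255;0 0 0 0 0 0 255;0 0 0 0 0 0 255;0 0 0 0 0 0 255;0 0 0 0 0 0 255;0 0 0 0 0 0 255;0 0 0 0 0 0 255",
)

```text
time: 17.78
position: [0.5319, -0.032, 0.0605]
tool_rot: [3.126, -0.286, 0.001]
ft_force: [-3.8, -2.9, 3.3]
grip_width: 0.267
grip_force: 30.0
```

The ridge has been met (resistance rising, y = -0.032), so the notch should be at about y ≈ -0.019.

move_arm(
  increments="0.1 1 0 0 0 0 255;0.1 1 0 0 0 0 255;0 0 0 0 0 0 255;0 0 0 0 0 0 255;0 0 0 0 0 0 255;0 0 0 0 0 0 255;0 0 0 0 0 0 255;0 0 0 0 0 0 255",
)

```text
time: 18.45
position: [0.5322, -0.0302, 0.0605]
tool_rot: [3.126, -0.286, 0.002]
ft_force: [-3.3, -4.2, 4.3]
grip_width: 0.266
grip_force: 30.0
```

move_arm(
  increments="0.1 1 0 0 0 0 255;0.1 1 0 0 0 0 255;0 0 0 0 0 0 255;0 0 0 0 0 0 255;0 0 0 0 0 0 255;0 0 0 0 0 0 255;0 0 0 0 0 0 255;0 0 0 0 0 0 255",
)

```text
time: 19.12
position: [0.5329, -0.0258, 0.0606]
tool_rot: [-3.128, 0.284, -0.003]
ft_force: [2.6, -0.0, -1.1]
grip_width: 0.27
grip_force: 30.0
```

move_arm(
  increments="0.17 1 0 0 0 0 255;0.17 1 0 0 0 0 255;0.17 1 0 0 0 0 255;0 0 0 0 0 0 255;0 0 0 0 0 0 255;0 0 0 0 0 0 255;0 0 0 0 0 0 255;0 0 0 0 0 0 255",
)

```text
time: 19.78
position: [0.5336, -0.0216, 0.0606]
tool_rot: [-3.127, 0.283, -0.004]
ft_force: [4.6, 2.7, -3.3]
grip_width: 0.268
grip_force: 30.0
```

move_arm(
  increments="0.3 0.7 0 0 0 0 255;0.3 0.7 0 0 0 0 255;0 0 0 0 0 0 255;0 0 0 0 0 0 255;0 0 0 0 0 0 255;0 0 0 0 0 0 255;0 0 0 0 0 0 255;0 0 0 0 0 0 255",
)

```text
time: 20.45
position: [0.5339, -0.0203, 0.0606]
tool_rot: [-3.127, 0.283, -0.002]
ft_force: [5.7, 2.3, -2.7]
grip_width: 0.266
grip_force: 30.0
```

move_arm(
  increments="0.6 0.7 0 0 0 0 255;0.3 0.5 0 0 0 0 255;0 0 0 0 0 0 255;0 0 0 0 0 0 255;0 0 0 0 0 0 255;0 0 0 0 0 0 255;0 0 0 0 0 0 255;0 0 0 0 0 0 255",
)

```text
time: 21.12
position: [0.5339, -0.0202, 0.0605]
tool_rot: [-3.128, 0.284, 0.0]
ft_force: [1.5, 3.3, 1.9]
grip_width: 0.265
grip_force: 30.0
```

Run:
```python
from h import *
s=ctrl.get_state();y=np.array([.170,.985])
print(s['position'],s['ft_force'],'s',s['position'][:2]@y,'F',s['ft_force'][:2]@y)
p=shot('wrist','w5.png');C=cloud(p)
m=(C[...,2]>.102)&(C[...,2]<.110)&(C[...,0]>.57)&(C[...,0]<.72)&(abs(C[...,1]+.04)<.06)
r=cv2.minAreaRect(C[m][:,:2].astype(np.float32)*1000);print(r, np.array(r[0])/1000@y)
c=(abs(C[...,2]-.044)<.003)&(C[...,0]>.52)&(C[...,0]<.59)&(abs(C[...,1]+.02)<.06)
print('carriage s',np.percentile(C[c][:,:2]@y,[0.5,99.5]))
```

```text
[ 0.53389739 -0.02021892  0.06053061] [1.46750255 3.25601165 1.90462503] s 0.07084691816828095 F 3.4566469109399596
((616.658447265625, -34.49907302856445), (46.256107330322266, 47.241207122802734), 80.39461517333984) 0.07085034910202027
carriage s [0.03604483 0.10499863]
```

View pics/w5.png

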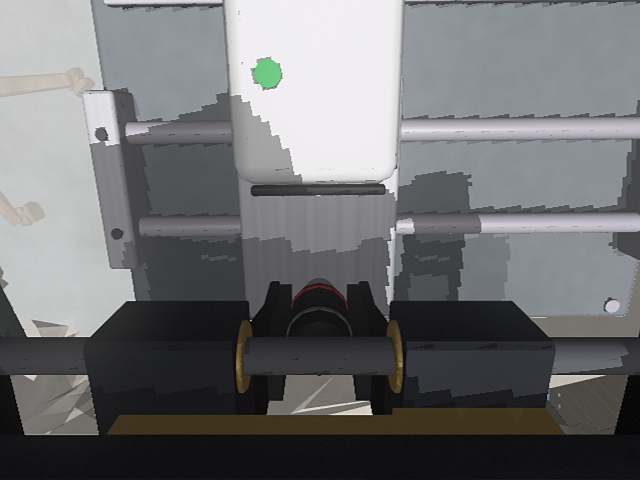

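The wrist view shows the carriage centred beneath the head (carriage s = 0.0705, head s = 0.0708). It still pulls lightly forward, so I'll ease the command on slightly.

move_arm(
  increments="0.1 0.4 0 0 0 0 255;0.1 0.4 0 0 0 0 255;0 0 0 0 0 0 255;0 0 0 0 0 0 255;0 0 0 0 0 0 255;0 0 0 0 0 0 255;0 0 0 0 0 0 255;0 0 0 0 0 0 255",
)

```text
time: 21.83
position: [0.5339, -0.0201, 0.0605]
tool_rot: [3.128, -0.285, -0.001]
ft_force: [-0.6, 0.5, 5.7]
grip_width: 0.268
grip_force: 30.0
```

move_arm(
  increments="0 0 0.3 0 0 0 255;0 0 0 0 0 0 255;0 0 0 0 0 0 255;0 0 0 0 0 0 255;0 0 0 0 0 0 255;0 0 0 0 0 0 255;0 0 0 0 0 0 255;0 0 0 0 0 0 255",
)

```text
time: 22.5
position: [0.534, -0.02, 0.0605]
tool_rot: [3.128, -0.285, -0.001]
ft_force: [-1.9, -0.6, 1.9]
grip_width: 0.268
grip_force: 30.0
```

Run:
```python
from h import *
s=ctrl.get_state();print(s['position'],s['ft_force'],s['grip_force'])
print(ctrl.close_job())
```

```text
[ 0.53397344 -0.01996719  0.0605235 ] [-1.90525799 -0.61164695  1.90786949] 30.000097663141787
the job is handed in; nothing more can be done
None
```

Handed in with the carriage held still in the notch and the knob still gripped, but I pressed blue out of order after the first green, so I repeated the full green, yellow, blue sequence; the actual presses were green, blue, green, yellow, blue, and that stray blue may count against the job.

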